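Change the carrier gas over to the standby supply

ROBOT

A 6-joint arm with a two-finger parallel gripper is mounted at the origin on the work surface. World frame = base frame: x ahead of the robot, y to its left, z up, the work surface at z = 0. Lengths are in m, angles in rad, forces in N, time in s.
With the tool pointing down it reaches from about 0.35 to 0.775 m from the base axis. Payload 7.3 kg.
Tool frame: the origin (TCP) lies at the very end of the fingers, on their centre line; the grasp point (between the pads) lies 19 mm behind it (ctrl.hold_point_z is the distance from the TCP to the grasp point, in m); z points along the fingers, y is the line along which they close (so a half turn about z gives the same grasp; the last joint's range is limited). The gripper opens to 92 mm and grips with 3 to 60 N. Pads are 19 mm wide; open, the fingers measure 130 mm over their backs; the gripper's body (75 mm by 190 mm) begins 47 mm behind the grasp point.
Start: joints at [-1.28, 0.342, 1.524, -0, 1.275, -0.146], TCP at [0.222, -0.476, 0.227] pointing down, gripper open.
Joint ranges: [-2.53, 2.53], [-0.77, 2.02], [0.04, 2.7], [-1, 4.14], [0.28, 2.66], [-3.11, 3.11]. Speed limits (rad/s): [2.57, 2.57, 3.14, 3.14, 3.14, 3.14].

INTERFACE

Orientations are given as a 3x3 rotation matrix whose columns are the frame's x, y, z axes.
In Python, from cell import ctrl, capture gives the robot as it stands.
- The arm moves only by the tool play_rows, never from a script. Its argument "motion" is a list that holds one entry, the list of rows, each a list of 5 numbers: the opening, from 0 (shut) to 1 (fully open), then the shift along the tool's x, y, z as a fraction of full scale, then the turn about the tool's z as a fraction of full scale. A call has 1 to 10 rows; each row is the pose to reach, as a shift and turn from the pose commanded when the call began, along the tool's axes at that moment; what a row does not reach only later rows make up. Full scale, the value 1, is 10 cm for a shift and pi/4 rad for a turn. A row lasts 1/10 s, in which the tool goes at most 50 mm and 8.59 degrees, less where a joint would pass 70% of its speed; a pose out of reach is approached as far as the arm can. A call with a number of a shift or a turn outside -1 to 1 is refused whole. A call with a gripper value outside its range is refused whole. The fingers move at their own pace and stop on an object; "newtons" is the grip in N (left out, the last holds). Time passes only in rows, so rows that repeat a pose let the fingers close. It gives the time, the measured TCP pose, the force, the opening and the grip force at its end, in the units of the state.
- ctrl.get_state(): the state, without advancing time (a new reading comes with each control period).
- capture(name): name is "side" or "top"; returns a dict with "color" (384x512x3 uint8, red, green, blue), "mtx" (3x3 intrinsics, pixels), "cam_to_world" (4x4, takes a point from camera to world coordinates). Camera axes: x right, y down, z forward; pixel columns grow to the right and rows downward; lengths in m; the calibration is good to about 2 mm. A picture is of the moment at which its call begins. There is no depth.
- ctrl.hand_in(): hands the job in; it is judged then, once.
The state is a dict: "t": time; "joints": joint angles; "joint_velocities": joint speeds; "effort": joint torques, N m; "ee_pos": TCP position; "tcp_rot": TCP orientation; "ft_force": force on the tool from outside, world axes, zero at the start; "ft_torque": the same for the moment, N m; "opening": finger opening in m; "finger_force": force on a finger pad.
Only numpy, scipy, OpenCV 4.12 (cv2) and the standard library are available. Lean on these libraries where they do the work, as an engineer would, in place of code of your own. Each camera call takes 0.05 s, during which the arm holds its last target. There are 200 camera calls.

TASK

On the gas change-over station, one of the two lever valves is open (handle along the pipe) and the other is closed (handle square across the pipe, pointing to the front). Change the supply over: push the open valve's handle round with a finger until that valve is fully closed, and only then push the other valve's handle round until it is fully open, each right up to its stop. Only push on the handles, do not grip them, and leave everything else on the bench where it stands.

Things in the scene. Friction and masses are not known exactly. Their poses are not given: they have to be found in the camera images.
- manifold: gas change-over station fixed to the bench: aluminium plate 240 x 500 x 10 mm, a steel pipe along its y 70 mm above the bench, a lever ball valve 100 mm either side of a central tee. Line regulator with gauge, 140 mm tall, 74 to 126 mm behind the pipe (+x). Origin at bench height under the tee; x to the station's rear, y to its left
- duty_handle (a joint): lever handle angle (rad) of the valve in service, open at the start (left or right one). 0 = closed, handle across the pipe, pointing to the station's front (-x, to the robot). 1.571 = fully open, along the pipe, pointing to the station's right (-y). Grows anticlockwise from above; hard stops at both ends. Stays where left: friction 0.4 N m, about 6 N at 70 mm
- duty_stem (a point): on that valve's vertical stem axis, the handle's pivot, at grip mid-height, 116 mm above the bench; fixed, its axes are the station's. Nut and lever hub reach 114 mm up within 14 mm of this axis; pipe and clamps end 90 mm up
- duty_tip (a point): middle of that handle's free end, 116 mm above the bench, 95.5 mm from the stem axis; turns with the handle. The black grip runs from here back to 34 mm from the stem axis, 20 mm wide, from 110 to 122 mm above the bench
- standby_handle (a joint): lever handle angle (rad) of the standby valve, closed at the start. 0 = closed, handle across the pipe, pointing to the station's front (-x, to the robot). 1.571 = fully open, along the pipe, pointing to the station's right (-y). Grows anticlockwise from above; hard stops at both ends. Stays where left: friction 0.4 N m, about 6 N at 70 mm
- standby_stem (a point): on that valve's vertical stem axis, the handle's pivot, at grip mid-height, 116 mm above the bench; fixed, its axes are the station's. Nut and lever hub reach 114 mm up within 14 mm of this axis; pipe and clamps end 90 mm up
- standby_tip (a point): middle of that handle's free end, 116 mm above the bench, 95.5 mm from the stem axis; turns with the handle. The black grip runs from here back to 34 mm from the stem axis, 20 mm wide, from 110 to 122 mm above the bench
- leak_bottle: bystander, not to be disturbed: small squeeze bottle of leak-test fluid, 48 mm across, 125 mm tall, standing on the bench in front of the middle of the station
- spanner: bystander, not to be disturbed: steel open-ended spanner, 170 mm long, lying on the bench in front of the station's right half; origin at the middle of its underside
- vial_a: bystander, not to be disturbed: glass crimp vial, 23 mm across, 75 mm tall, standing on the station's plate in front of the tee, between the valves (its top 85 mm above the bench)
- vial_b: bystander, not to be disturbed: glass crimp vial like vial_a, standing on the bench in front of the station's left half
- reagent: bystander, not to be disturbed: glass bottle with orange cap, 86 mm across, 170 mm tall, beyond the station's left end
- wash_bottle: bystander, not to be disturbed: white plastic bottle, 68 mm across, 160 mm tall, beyond the station's right end
- vial_rack: bystander, not to be disturbed: blue rack of vials, 120 x 200 x 51 mm, on the bench to the left and nearer the robot
- beaker: bystander, not to be disturbed: glass beaker, 72 mm across, 95 mm tall, on the bench to the right and nearer the robot

How it is judged:
On the way, in this order (a step that is already met when the one before it is completed fails the run):
1. the valve that was open is fully closed (value of joint duty_handle below 0.1 rad and value of joint standby_handle below 0.25 rad), for 0.2 s.
2. the other valve is fully open, the first still closed (value of joint standby_handle above 1.47 rad and value of joint duty_handle below 0.1 rad), for 0.2 s.
At the end, for the whole second after the job is handed in: the valve that was open at the start is closed (handle within 0.10 rad of its closed stop), the other one is open (handle within 0.10 rad of its open stop), both handles at rest, every bystander within 20 mm of where it stood (all of step 2 and velocity of joint duty_handle between -0.05 and 0.05 rad/s and velocity of joint standby_handle between -0.05 and 0.05 rad/s and distance of each of leak_bottle, spanner, vial_a, vial_b, reagent, wash_bottle, vial_rack, beaker from where it was at the start of the episode below 0.02 m); the robot touches nothing.
It fails at once if both valves open at once (each more than 0.25 rad from closed) (value of joint each of duty_handle, standby_handle above 0.25 rad).
It fails at once if a handle is taken between the fingers (the point midway between the pads within 8 mm of the handle's centre line, the tips below its top) (y of the grasp point in the frame of duty_tip between -0.008 and 0.008 m and x of the grasp point in the frame of duty_tip between -0.008 and 0.062 m and z of the grasp point in the frame of duty_tip below 0.02 m).
It fails at once if a handle is taken between the fingers (the point midway between the pads within 8 mm of the handle's centre line, the tips below its top) (y of the grasp point in the frame of standby_tip between -0.008 and 0.008 m and x of the grasp point in the frame of standby_tip between -0.008 and 0.062 m and z of the grasp point in the frame of standby_tip below 0.02 m).
It fails at once if a bystander is knocked, lifted or carried (moved more than 20 mm) (distance of any of leak_bottle, spanner, vial_a, vial_b, reagent, wash_bottle, vial_rack, beaker from where it was at the start of the episode above 0.02 m).
It also fails if it takes over 54 s, if anything falls off the work surface, if the arm or the gripper's body presses on something with over 40 N, if the wrist force passes 120 N, or if a joint passes its speed limit or range.

## Working session

There is one attempt and no reset: what is moved stays moved. The work goes in short steps, Python scripts to look and compute and a tool call to move; the robot and the scene stay as the last step left them, time stands still between calls to the robot, and variables do not carry over. Pictures are saved under pics/ and viewed, at most 10 in all, crops included, and the job is handed in when it is done.

Besides the shell and the picture viewer there is one more tool, called after "Request:" by a JSON object that holds its "fn" and its "kwargs", one argument or row to a line. play_rows: Moves the arm, as the interface text tells. Its arguments: {"type":"object","properties":{"motion":{"type":"array"},"newtons":{"type":"number"}},"required":["motion"]}

```bash
mkdir -p pics; python3 - <<'E'
from cell import ctrl, capture
import cv2,numpy as np
for n in("top","side"):
    c=capture(n); cv2.imwrite(f"pics/{n}0.png",c["color"][:,:,::-1]); np.savez(f"{n}0.npz",**c)
    print(n,c["mtx"].round(1).tolist(),c["cam_to_world"].round(3).tolist())
s=ctrl.get_state();print(s["t"],s["ee_pos"],s["tcp_rot"],s["opening"])
E
```

```text
top [[493.4, 0.0, 256.5], [0.0, 493.4, 191.6], [0.0, 0.0, 1.0]] [[-0.019, -0.995, 0.095, 0.339], [-1.0, 0.02, 0.011, 0.001], [-0.013, -0.095, -0.995, 1.937], [0.0, 0.0, 0.0, 1.0]]
side [[455.1, 0.0, 257.1], [0.0, 455.1, 185.1], [0.0, 0.0, 1.0]] [[-0.826, -0.351, 0.44, -0.15], [-0.563, 0.542, -0.624, 0.972], [-0.019, -0.763, -0.646, 1.107], [0.0, 0.0, 0.0, 1.0]]
0.1 [ 0.22201595 -0.47535485  0.2261276 ] [[ 9.06119458e-01  4.23021736e-01 -3.71702293e-04]
 [ 4.23021844e-01 -9.06118542e-01  1.30671516e-03]
 [ 2.15962576e-04 -1.34127822e-03 -9.99999077e-01]] 0.09204003882527183
```

View pics/top0.png

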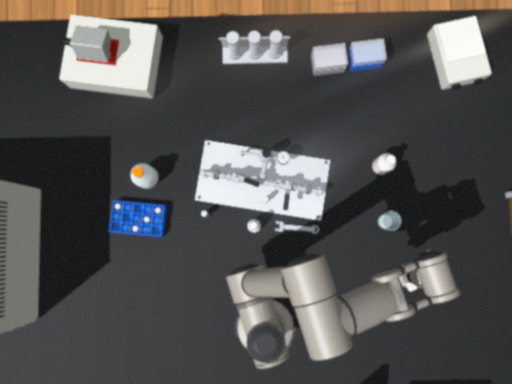

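View pics/side0.png

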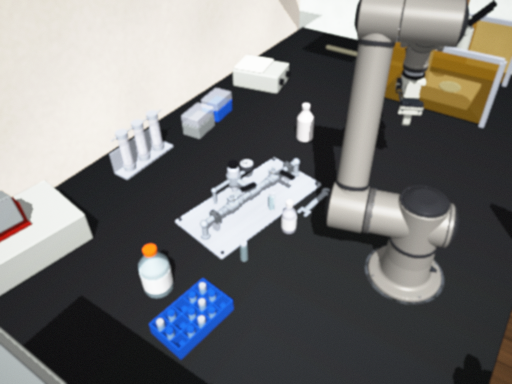

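The plate spans about (206,141) to (321,220) in the top view. The left handle, near (250,182), lies along the pipe. The right one, near (286,200), points to the front. I'll zoom in and measure.

```bash
cat > h.py <<'E'
import numpy as np,cv2
def ray(c,uv,z):
    K=c["mtx"];T=c["cam_to_world"]
    d=T[:3,:3]@np.linalg.solve(K,[uv[0],uv[1],1.]);o=T[:3,3]
    return (o+d*(z-o[2])/d[2])[:2]
def proj(c,p):
    T=c["cam_to_world"];q=T[:3,:3].T@(np.array(p)-T[:3,3]);q=c["mtx"]@q;return q[:2]/q[2]
E
python3 - <<'E'
import numpy as np,cv2
from h import *
c=dict(np.load("top0.npz"));im=c["color"][:,:,::-1]
cv2.imwrite("pics/crop0.png",cv2.resize(im[130:240,185:345],None,fx=5,fy=5,interpolation=cv2.INTER_CUBIC))
g=cv2.cvtColor(im,cv2.COLOR_BGR2GRAY)
m=(g>95).astype(np.uint8);m[:135]=0;m[235:]=0;m[:,:185]=0;m[:,340:]=0
m=cv2.morphologyEx(m,cv2.MORPH_CLOSE,np.ones((9,9)))
m=cv2.morphologyEx(m,cv2.MORPH_OPEN,np.ones((15,15)))
cs=max(cv2.findContours(m,0,2)[0],key=cv2.contourArea)
P=np.array([ray(c,p[0],0.010) for p in cs],np.float32)
r=cv2.minAreaRect(P*1000);print(r);print(cv2.boxPoints(r))
E
```

```text
((540.6780395507812, 4.105224609375), (507.9886474609375, 314.2591552734375), 79.36741638183594)
[[ 339.3817  -216.53613]
 [ 648.24524 -274.5202 ]
 [ 741.97437  224.74658]
 [ 433.11084  282.73065]]
```

View pics/crop0.png

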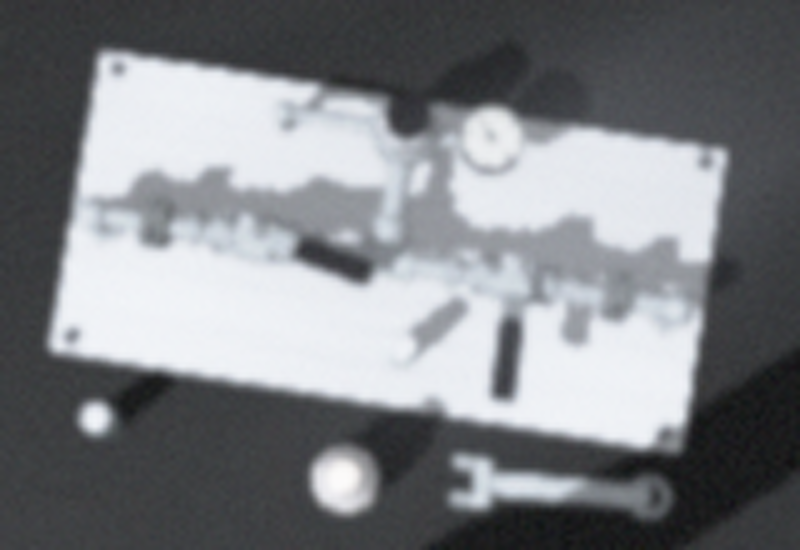

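Crop: plate corners are about (100,50), (727,148), (684,450) and (50,350). The left grip runs (298,245)→(370,272), so it is the duty valve and open. The right grip runs (513,318)→(503,400), so it is standby. Vial_a's cap is at (403,348), the leak bottle's top at (343,480).

```bash
cat >> h.py <<'E'
def fullpx(p,x0=185,y0=130,f=5): return [x0+(p[0]+.5)/f-.5,y0+(p[1]+.5)/f-.5]
E
python3 - <<'E'
from h import *
c=dict(np.load("top0.npz"));s=dict(np.load("side0.npz"))
Q=np.array([ray(c,fullpx(p),.01) for p in[(100,50),(727,148),(684,450),(50,350)]])
print("corners",Q.round(3).tolist(),[np.linalg.norm(Q[i]-Q[i-1]).round(3) for i in range(4)])
o=Q.mean(0);y=(Q[0]-Q[1])+(Q[3]-Q[2]);a=np.arctan2(-y[0],y[1]);print("centre",o,"yaw",a)
R=np.array([[np.cos(a),-np.sin(a)],[np.sin(a),np.cos(a)]])
g=cv2.cvtColor(c["color"],cv2.COLOR_RGB2GRAY).astype(np.uint8)
big=cv2.resize(g[130:240,185:345],None,fx=5,fy=5,interpolation=cv2.INTER_CUBIC)
for nm,(x0,y0,x1,y1) in dict(duty=(290,230,385,290),stby=(485,310,530,410)).items():
    m=np.zeros_like(big);m[y0:y1,x0:x1]=(big[y0:y1,x0:x1]<110)
    k=max(cv2.findContours(m,0,2)[0],key=cv2.contourArea)
    W=np.array([ray(c,fullpx(p[0]),.122) for p in k],np.float32)
    r=cv2.minAreaRect(W*1000);b=cv2.boxPoints(r)/1000
    print(nm,r,"in station:",((np.array(r[0])/1000-o)@R).round(4),((b-o)@R).round(3).tolist())
for nm,p,z in[("vial_a",(403,348),.085),("leak",(343,480),.125),("vial_b",(95,417),.075),("spanner",(560,487),0)]:
    w=ray(c,fullpx(p),z);print(nm,w.round(3),((w-o)@R).round(3))
for yy in(.1,-.1):
    st=o+R@[0,yy];print("stem",st)
E
```

```text
corners [[0.734, 0.224], [0.645, -0.27], [0.408, -0.229], [0.496, 0.265]] [np.float64(0.242), np.float64(0.502), np.float64(0.241), np.float64(0.502)]
centre [ 0.57076199 -0.00261861] yaw -0.17688838767586462
duty ((551.342041015625, 38.21132278442383), (57.0764045715332, 19.450420379638672), 67.80690002441406) in station: [-0.0263  0.0368] [[-0.042, 0.011], [-0.023, 0.007], [-0.011, 0.063], [-0.03, 0.067]]
stby ((474.3614196777344, -87.36302185058594), (12.865713119506836, 56.86408996582031), 81.49763488769531) in station: [-0.08   -0.1004] [[-0.108, -0.108], [-0.051, -0.106], [-0.052, -0.093], [-0.109, -0.095]]
vial_a [ 0.486 -0.011] [-0.082 -0.023]
leak [0.387 0.035] [-0.188  0.004]
vial_b [0.439 0.222] [-0.169  0.198]
spanner [ 0.381 -0.132] [-0.164 -0.161]
stem [0.58835873 0.09582099]
stem [ 0.55316526 -0.10105821]
```

```bash
cat >> h.py <<'E'
A=-.1769;O=np.array([.5708,-.0026]);R2=np.array([[np.cos(A),-np.sin(A)],[np.sin(A),np.cos(A)]]);X0=-.0138
def W(x,y): return O+R2@[X0+x,y]            # station -> world
def pose(side,th,off,r=.065):               # pusher pose: off = distance behind handle centre line
    sy,sg=(.1,-1) if side=="duty" else (-.1,1)
    u=np.array([-np.cos(th),-np.sin(th)]);n=sg*np.array([np.sin(th),-np.cos(th)])
    yaw=np.degrees(th+A)+(90 if sg<0 else 90)
    return (*W(*(np.array([0,sy])+r*u-off*n)),yaw)
def state():
    from cell import ctrl
    s=ctrl.get_state();T=s["tcp_rot"];return s,np.degrees(np.arctan2(T[1,0],T[0,0]))
def rel(x,y,z,yaw,p=None,yw=None):          # shift and turn numbers from pose p,yw
    if p is None: s,yw=state();p=s["ee_pos"]
    a=np.radians(yw);d=np.array([x,y,z])-p
    t=-((yaw-yw+180)%360-180)/45
    return [round(float(v),3) for v in((d[0]*np.cos(a)+d[1]*np.sin(a))/.1,(d[0]*np.sin(a)-d[1]*np.cos(a))/.1,-d[2]/.1,t)]
E
python3 - <<'E'
from h import *
c=dict(np.load("top0.npz"))
print("pipe mid", ((ray(c,fullpx((385,263)),.075)-O)@R2))
x,y,yw=pose("duty",1.36,.037);print(x,y,yw)
s,y0=state();p0=s["ee_pos"];p,q=p0,y0
n=5
for k in range(n):
    f=(k+1)/n;t=[p0[0]+(x-p0[0])*f,p0[1]+(y-p0[1])*f,.226];w=y0+(yw-y0)*f
    print(rel(*t,w,p,q));p,q=np.array(t),w
E
```

```text
pipe mid [-0.0192251  0.0001628]
0.5844935069539737 0.02410394619991811 157.78663674192768
[1.079, -0.598, 0.001, -0.59]
[1.233, -0.053, -0.0, -0.59]
[1.127, 0.504, -0.0, -0.59]
[0.783, 0.954, -0.0, -0.59]
[0.273, 1.204, -0.0, -0.59]
```

Request:
{"fn": "play_rows", "kwargs": {
  "motion": [
    [[0,0.35,-0.2,0,-0.19],[0,0.7,-0.4,0,-0.38],[0,1,-0.55,0,-0.57],[0,1,-0.55,0,-0.6]]
  ],
  "newtons": 10
}}

```text
t: 0.5
ee_pos: [0.2911, -0.3805, 0.2266]
tcp_rot: [[0.609, 0.793, 0.0], [0.793, -0.609, 0.002], [0.002, -0.001, -1.0]]
ft_force: [0.6, -0.0, -0.7]
opening: 0.0646
finger_force: 0.0
```

Request:
{"fn": "play_rows", "kwargs": {
  "motion": [
    [[0,0.35,0,0,-0.19],[0,0.7,0,0,-0.38],[0,1,-0.05,0,-0.57],[0,1,-0.05,0,-0.6]]
  ]
}}

```text
t: 0.9
ee_pos: [0.3479, -0.2995, 0.2266]
tcp_rot: [[0.185, 0.983, -0.0], [0.983, -0.185, 0.001], [0.001, -0.0, -1.0]]
ft_force: [0.1, -0.3, -0.8]
opening: 0.0326
finger_force: 0.0
```

Request:
{"fn": "play_rows", "kwargs": {
  "motion": [
    [[0,0.35,0.15,0,-0.19],[0,0.7,0.3,0,-0.38],[0,1,0.45,0,-0.57],[0,1,0.45,0,-0.6]]
  ]
}}

```text
t: 1.3
ee_pos: [0.4115, -0.2107, 0.2266]
tcp_rot: [[-0.281, 0.96, 0.0], [0.96, 0.281, 0.0], [0.0, 0.0, -1.0]]
ft_force: [0.9, 0.1, -0.5]
opening: 0.002
finger_force: 0.0
```

```bash
python3 - <<'E'
from h import *
x,y,yw=pose("duty",1.36,.037)
s,y0=state();p0=s["ee_pos"];print(s["t"],p0,y0,s["opening"],s["joints"]);p,q=p0,y0
n=3
for k in range(n):
    f=(k+1)/n;t=[p0[0]+(x-p0[0])*f,p0[1]+(y-p0[1])*f,.226];w=y0+(yw-y0)*f
    print(rel(*t,w,p,q));p,q=np.array(t),w
E
```

```text
1.3 [ 0.41153756 -0.2106531   0.2266128 ] 106.3043286030491 0.001994113605135138 [-6.39486287e-01  2.27196720e-01  1.68642888e+00  5.68142602e-04
  1.22786048e+00 -9.24241457e-01]
[0.589, 0.773, 0.006, -0.381]
[0.335, 0.912, -0.0, -0.381]
[0.051, 0.971, -0.0, -0.381]
```

Request:
{"fn": "play_rows", "kwargs": {
  "motion": [
    [[0,0.2,0.26,0,-0.13],[0,0.4,0.52,0,-0.26],[0,0.59,0.77,0,-0.38],[0,0.59,0.77,0,-0.38]]
  ]
}}

```text
t: 1.7
ee_pos: [0.4691, -0.1335, 0.2265]
tcp_rot: [[-0.548, 0.837, 0.0], [0.837, 0.548, 0.0], [-0.0, 0.0, -1.0]]
ft_force: [-0.6, -1.2, -0.4]
opening: 0.0005
finger_force: 0.0
```

Request:
{"fn": "play_rows", "kwargs": {
  "motion": [
    [[0,0.11,0.3,0,-0.13],[0,0.22,0.6,0,-0.26],[0,0.34,0.91,0,-0.38],[0,0.34,0.91,0,-0.38]]
  ]
}}

```text
t: 2.1
ee_pos: [0.5268, -0.0555, 0.2263]
tcp_rot: [[-0.769, 0.639, 0.0], [0.639, 0.769, 0.0], [-0.0, 0.0, -1.0]]
ft_force: [0.8, -1.2, -0.5]
opening: 0.0006
finger_force: 0.0
```

Request:
{"fn": "play_rows", "kwargs": {
  "motion": [
    [[0,0.02,0.32,0,-0.13],[0,0.03,0.64,0,-0.26],[0,0.05,0.97,0,-0.38],[0,0.05,0.97,0,-0.38],[0,0.05,0.97,0,-0.38]]
  ]
}}

```text
t: 2.6
ee_pos: [0.5834, 0.02, 0.2261]
tcp_rot: [[-0.921, 0.389, -0.001], [0.389, 0.921, -0.001], [0.001, -0.002, -1.0]]
ft_force: [0.4, -0.1, -0.6]
opening: 0.0003
finger_force: 0.0
```

```bash
python3 - <<'E'
from h import *
from cell import capture
x,y,yw=pose("duty",1.36,.037)
s,y0=state();print(s["t"],s["ee_pos"],y0,s["opening"]);print(rel(x,y,.104,yw))
c=capture("side");np.savez("side1.npz",**c);cv2.imwrite("pics/s1.png",cv2.resize(c["color"][110:270,160:350,::-1],None,fx=4,fy=4,interpolation=2)[:600,:])
E
```

```text
2.6 [0.58340981 0.01998467 0.22613186] 157.1040317342613 0.00025368694403951674
[0.006, 0.042, 1.221, -0.015]
```

View pics/s1.png

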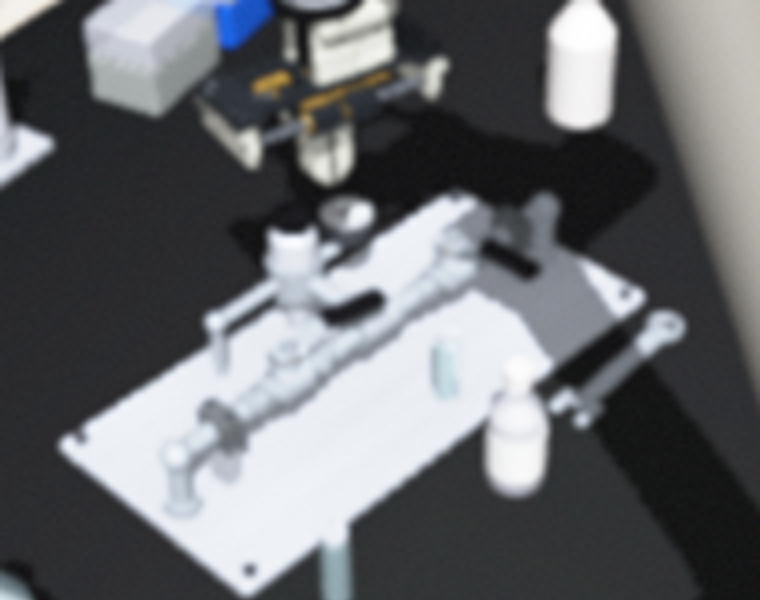

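Side view: the duty grip runs (325,312)→(383,298) and the standby grip (487,245)→(535,270). The closed fingers hang clear above, near (327,175). I'll cross-check the grips in this view.

```bash
python3 - <<'E'
from h import *
c=dict(np.load("side1.npz"))
for p in[(325,312),(383,298),(354,304),(487,245),(535,270),(511,257)]:
    w=ray(c,fullpx(p,160,110,4),.119);print(p,w.round(3),((w-O)@R2-[X0,0]).round(3))
E
```

```text
(325, 312) [0.561 0.057] [-0.006  0.057]
(383, 298) [0.531 0.016] [-0.029  0.011]
(354, 304) [0.547 0.036] [-0.017  0.033]
(487, 245) [ 0.495 -0.093] [-0.045 -0.102]
(535, 270) [ 0.443 -0.086] [-0.098 -0.104]
(511, 257) [ 0.469 -0.09 ] [-0.071 -0.104]
```

Request:
{"fn": "play_rows", "kwargs": {
  "motion": [
    [[0,0,0.04,0.25,-0.015],[0,0,0.04,0.5,-0.015],[0,0,0.04,0.75,-0.015],[0,0,0.04,0.75,-0.015]]
  ]
}}

```text
t: 3.05
ee_pos: [0.5827, 0.0238, 0.1487]
tcp_rot: [[-0.926, 0.378, -0.007], [0.378, 0.926, -0.0], [0.007, -0.003, -1.0]]
ft_force: [-1.0, 0.3, 0.6]
opening: 0.0008
finger_force: 0.0
```

Request:
{"fn": "play_rows", "kwargs": {
  "motion": [
    [[0,0,0,0.15,0],[0,0,0,0.3,0],[0,0,0,0.44,0],[0,0,0,0.44,0],[0,0,0,0.44,0]]
  ]
}}

```text
t: 3.55
ee_pos: [0.5857, 0.0246, 0.109]
tcp_rot: [[-0.927, 0.376, 0.001], [0.376, 0.927, -0.0], [-0.001, 0.0, -1.0]]
ft_force: [0.2, -0.2, 0.6]
opening: 0.0006
finger_force: 0.0
```

```bash
cat > sweep.py <<'E'
import sys
from h import *
# rows for pusher from current pose along handle angles a->b, offset f, keeping z
side,a,b,off,n=sys.argv[1],*map(float,sys.argv[2:5]),int(sys.argv[5])
s,q=state();p=s["ee_pos"];print(s["t"],p,q,s["ft_force"].round(1))
for k in range(n):
    x,y,w=pose(side,a+(b-a)*(k+1)/n,off);r=rel(x,y,.104,w,p,q);print([0]+[round(v,2) for v in r])
E
python3 sweep.py duty 1.40 0.80 .0195 9
```

```text
3.55 [0.58573751 0.02460783 0.10903352] 157.90680180377365 [ 0.2 -0.2  0.6]
[0, 0.2, -0.01, 0.05, 0.04]
[0, 0.25, -0.02, 0.05, 0.12]
[0, 0.29, -0.03, 0.05, 0.21]
[0, 0.34, -0.04, 0.05, 0.29]
[0, 0.38, -0.04, 0.05, 0.38]
[0, 0.43, -0.04, 0.05, 0.46]
[0, 0.47, -0.03, 0.05, 0.55]
[0, 0.52, -0.02, 0.05, 0.63]
[0, 0.56, -0.01, 0.05, 0.72]
```

Request:
{"fn": "play_rows", "kwargs": {
  "motion": [
    [[0,0.08,0,0.05,0],[0,0.16,-0.01,0.05,0.04],[0,0.25,-0.02,0.05,0.12],[0,0.29,-0.03,0.05,0.21],[0,0.34,-0.04,0.05,0.29],[0,0.38,-0.04,0.05,0.38],[0,0.43,-0.04,0.05,0.46],[0,0.47,-0.03,0.05,0.55],[0,0.52,-0.02,0.05,0.63],[0,0.56,-0.01,0.05,0.72]]
  ]
}}

```text
t: 4.55
ee_pos: [0.5329, 0.0439, 0.1035]
tcp_rot: [[-0.58, 0.814, 0.001], [0.814, 0.58, -0.003], [-0.003, -0.001, -1.0]]
ft_force: [-0.2, -8.4, -0.0]
opening: 0.0006
finger_force: 3.3
```

```bash
python3 sweep.py duty 0.80 0.2 .0195 9
```

```text
4.55 [0.53292739 0.04386373 0.10348141] 125.46796957587779 [-0.2 -8.4 -0. ]
[0, 0.05, -0.0, -0.01, 0.08]
[0, 0.09, -0.01, -0.01, 0.17]
[0, 0.14, -0.02, -0.01, 0.25]
[0, 0.18, -0.02, -0.01, 0.33]
[0, 0.23, -0.02, -0.01, 0.42]
[0, 0.27, -0.02, -0.01, 0.5]
[0, 0.32, -0.01, -0.01, 0.59]
[0, 0.36, -0.0, -0.01, 0.67]
[0, 0.4, 0.01, -0.01, 0.76]
```

Contact at about 8 N, as expected. I'll continue.

Request:
{"fn": "play_rows", "kwargs": {
  "motion": [
    [[0,0.05,0,0,0.08],[0,0.09,-0.01,0,0.17],[0,0.14,-0.02,0,0.25],[0,0.18,-0.02,0,0.33],[0,0.23,-0.02,0,0.42],[0,0.27,-0.02,0,0.5],[0,0.32,-0.01,0,0.59],[0,0.36,0,0,0.67],[0,0.4,0.01,0,0.76]]
  ]
}}

```text
t: 5.45
ee_pos: [0.5091, 0.0774, 0.1033]
tcp_rot: [[-0.022, 1.0, -0.002], [1.0, 0.022, -0.003], [-0.003, -0.002, -1.0]]
ft_force: [-3.7, -7.5, 3.1]
opening: 0.0004
finger_force: 3.4
```

```bash
python3 sweep.py duty 0.2 0.0 .0195 5;  python3 sweep.py duty 0.0 0.0 .0155 1
```

```text
5.45 [0.50913823 0.07739131 0.10329206] 91.27388874308855 [-3.7 -7.5  3.1]
[0, 0.03, 0.0, -0.01, 0.05]
[0, 0.05, -0.0, -0.01, 0.1]
[0, 0.08, -0.01, -0.01, 0.15]
[0, 0.1, -0.01, -0.01, 0.2]
[0, 0.13, -0.01, -0.01, 0.25]
5.45 [0.50913823 0.07739131 0.10329206] 91.27388874308855 [-3.7 -7.5  3.1]
[0, 0.17, -0.01, -0.01, 0.25]
```

Request:
{"fn": "play_rows", "kwargs": {
  "motion": [
    [[0,0.03,0,0,0.05],[0,0.05,0,0,0.1],[0,0.08,-0.01,0,0.15],[0,0.1,-0.01,0,0.2],[0,0.13,-0.01,0,0.25],[0,0.15,-0.01,0,0.25],[0,0.15,-0.01,0,0.25]]
  ]
}}

```text
t: 6.15
ee_pos: [0.5071, 0.0912, 0.103]
tcp_rot: [[0.171, 0.985, -0.004], [0.985, -0.171, -0.005], [-0.005, -0.003, -1.0]]
ft_force: [-6.4, -12.8, 2.7]
opening: 0.0004
finger_force: 6.9
```

Request:
{"fn": "play_rows", "kwargs": {
  "motion": [
    [[0,0.01,0,0,0],[0,0.02,0,0,0],[0,0.02,0,0,0]]
  ]
}}

```text
t: 6.45
ee_pos: [0.5071, 0.0914, 0.103]
tcp_rot: [[0.17, 0.985, -0.005], [0.985, -0.171, -0.007], [-0.008, -0.003, -1.0]]
ft_force: [-7.6, -20.5, 4.0]
opening: 0.0004
finger_force: 11.1
```

```bash
cat > look.py <<'E'
import sys
from h import *
from cell import capture
n=sys.argv[1];c=capture("top");np.savez(n+".npz",**c)
cv2.imwrite(f"pics/{n}.png",cv2.resize(c["color"][130:240,185:345,::-1],None,fx=5,fy=5,interpolation=2))
s,w=state();print(s["t"],s["ee_pos"],w,s["ft_force"],s["joints"])
E
python3 look.py a1; python3 sweep.py duty 0 0 .0195 1
```

```text
6.5 [0.50708308 0.09137815 0.10298205] 80.17432094192083 [ -6.6331432  -21.32056669   4.5149346 ] [ 0.03386417  0.46327866  1.71441961 -0.00855431  0.96899434  0.2102295 ]
6.5 [0.50708308 0.09137815 0.10298205] 80.17432094192083 [ -6.6 -21.3   4.5]
[0, -0.01, 0.01, -0.01, 0.01]
```

View pics/a1.png

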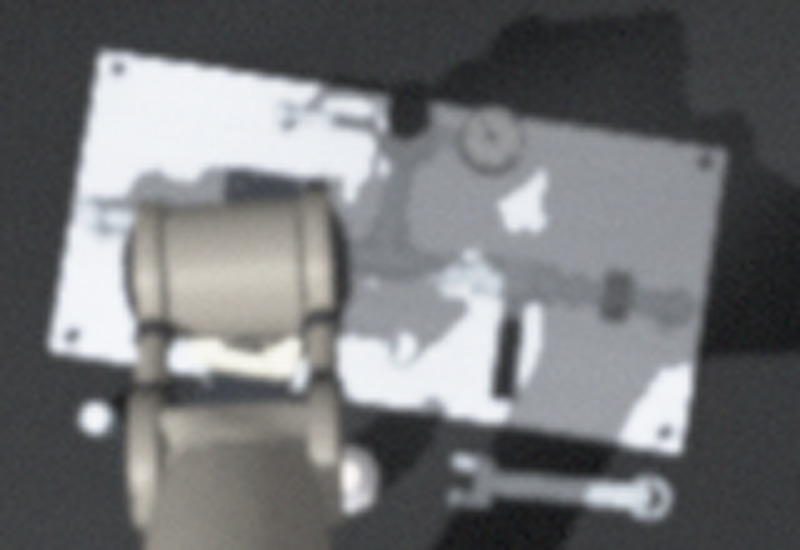

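The duty handle is at its stop: force rose to 21 N with no motion, and the pose matches angle 0. In the picture the standby handle is unchanged at (508,360). Next I back off, lift and go over to the standby handle.

Request:
{"fn": "play_rows", "kwargs": {
  "motion": [
    [[0,-0.15,0,0,0],[0,-0.35,0,-0.05,0],[0,-0.6,0,-0.3,0],[0,-0.9,0,-0.4,0],[0,-0.9,0,-0.4,0],[0,-0.9,0,-0.4,0]]
  ]
}}

```text
t: 7.1
ee_pos: [0.4941, 0.0067, 0.1433]
tcp_rot: [[0.173, 0.985, 0.001], [0.985, -0.173, 0.0], [0.0, 0.001, -1.0]]
ft_force: [-0.6, 0.6, -0.4]
opening: 0.0002
finger_force: 0.0
```

```bash
python3 look.py a2; python3 sweep.py standby 0 0 .037 1
```

```text
7.15 [0.49397372 0.00725845 0.14284276] 80.10943733737084 [-0.21697163  0.11774498 -0.0338431 ] [-1.40846465e-01  3.73795745e-01  1.73095770e+00  4.79364711e-04
  1.03643159e+00  3.15324488e-02]
7.15 [0.49397372 0.00725845 0.14284276] 80.10943733737084 [-0.2  0.1 -0. ]
[0, -0.59, -0.02, 0.39, 0.01]
```

Request:
{"fn": "play_rows", "kwargs": {
  "motion": [
    [[0,-0.3,-0.01,0,0.01],[0,-0.59,-0.02,0,0.01],[0,-0.59,-0.02,0.05,0.01],[0,-0.59,-0.02,0.2,0.01],[0,-0.59,-0.02,0.39,0.01],[0,-0.59,-0.02,0.39,0.01],[0,-0.59,-0.02,0.39,0.01]]
  ]
}}

```text
t: 7.85
ee_pos: [0.482, -0.0498, 0.1035]
tcp_rot: [[0.178, 0.984, -0.001], [0.984, -0.178, 0.0], [0.0, -0.001, -1.0]]
ft_force: [0.7, 0.6, 0.0]
opening: 0.0005
finger_force: 0.0
```

```bash
python3 sweep.py standby 0 0.6 .0195 9
```

```text
7.85 [ 0.48204225 -0.04980225  0.10347963] 79.7649216476573 [0.7 0.6 0. ]
[0, -0.23, -0.01, -0.01, -0.09]
[0, -0.27, -0.02, -0.01, -0.17]
[0, -0.32, -0.02, -0.01, -0.26]
[0, -0.36, -0.03, -0.01, -0.34]
[0, -0.41, -0.03, -0.01, -0.43]
[0, -0.45, -0.02, -0.01, -0.51]
[0, -0.5, -0.01, -0.01, -0.6]
[0, -0.54, -0.01, -0.01, -0.68]
[0, -0.58, 0.01, -0.01, -0.77]
```

Request:
{"fn": "play_rows", "kwargs": {
  "motion": [
    [[0,-0.12,0,0,-0.02],[0,-0.22,-0.01,0,-0.09],[0,-0.27,-0.02,0,-0.17],[0,-0.32,-0.02,0,-0.26],[0,-0.36,-0.03,0,-0.34],[0,-0.41,-0.03,0,-0.43],[0,-0.45,-0.02,0,-0.51],[0,-0.5,-0.01,0,-0.6],[0,-0.54,-0.01,0,-0.68],[0,-0.58,0.01,0,-0.77]]
  ]
}}

```text
t: 8.85
ee_pos: [0.4727, -0.1055, 0.1045]
tcp_rot: [[-0.415, 0.91, -0.0], [0.91, 0.415, 0.003], [0.003, 0.001, -1.0]]
ft_force: [-0.9, 9.9, 3.0]
opening: 0.0005
finger_force: 4.9
```

```bash
python3 sweep.py standby 0.6 1.2 .0195 9
```

```text
8.85 [ 0.47270933 -0.10552114  0.10447346] 114.54804939881332 [-0.9  9.9  3. ]
[0, -0.06, -0.02, 0.01, -0.08]
[0, -0.1, -0.03, 0.01, -0.16]
[0, -0.15, -0.04, 0.01, -0.25]
[0, -0.2, -0.04, 0.01, -0.33]
[0, -0.24, -0.04, 0.01, -0.42]
[0, -0.28, -0.04, 0.01, -0.5]
[0, -0.33, -0.03, 0.01, -0.59]
[0, -0.37, -0.02, 0.01, -0.67]
[0, -0.42, -0.01, 0.01, -0.76]
```

Request:
{"fn": "play_rows", "kwargs": {
  "motion": [
    [[0,-0.06,-0.02,0,-0.08],[0,-0.1,-0.03,0,-0.16],[0,-0.15,-0.04,0,-0.25],[0,-0.2,-0.04,0,-0.33],[0,-0.24,-0.04,0,-0.42],[0,-0.28,-0.04,0,-0.5],[0,-0.33,-0.03,0,-0.59],[0,-0.37,-0.02,0,-0.67],[0,-0.42,-0.01,0,-0.76]]
  ]
}}

```text
t: 9.75
ee_pos: [0.4877, -0.1436, 0.1039]
tcp_rot: [[-0.855, 0.518, -0.004], [0.518, 0.855, 0.005], [0.006, 0.002, -1.0]]
ft_force: [-4.3, 9.6, 1.4]
opening: 0.0003
finger_force: 4.2
```

```bash
python3 sweep.py standby 1.2 1.57 .0195 6
```

```text
9.75 [ 0.48774359 -0.14362706  0.1038676 ] 148.77273322038303 [-4.3  9.6  1.4]
[0, -0.05, -0.01, -0.0, -0.07]
[0, -0.1, -0.01, -0.0, -0.15]
[0, -0.14, -0.02, -0.0, -0.23]
[0, -0.18, -0.02, -0.0, -0.31]
[0, -0.22, -0.03, -0.0, -0.39]
[0, -0.26, -0.02, -0.0, -0.47]
```

Request:
{"fn": "play_rows", "kwargs": {
  "motion": [
    [[0,-0.05,-0.01,0,-0.07],[0,-0.1,-0.01,0,-0.15],[0,-0.14,-0.02,0,-0.23],[0,-0.18,-0.02,0,-0.31],[0,-0.22,-0.03,0,-0.39],[0,-0.26,-0.02,0,-0.47],[0,-0.28,-0.02,0,-0.47],[0,-0.28,-0.02,0,-0.47]]
  ]
}}

```text
t: 10.55
ee_pos: [0.5034, -0.1576, 0.1033]
tcp_rot: [[-0.984, 0.177, -0.02], [0.177, 0.984, 0.01], [0.021, 0.006, -1.0]]
ft_force: [-29.5, 13.9, 19.7]
opening: 0.0005
finger_force: 16.0
```

Request:
{"fn": "play_rows", "kwargs": {
  "motion": [
    [[0,-0.02,0,0,0],[0,-0.03,0,0,0],[0,-0.03,0,0,0]]
  ]
}}

```text
t: 10.85
ee_pos: [0.5035, -0.1576, 0.1033]
tcp_rot: [[-0.984, 0.177, -0.026], [0.177, 0.984, 0.011], [0.028, 0.006, -1.0]]
ft_force: [-40.5, 14.4, 26.9]
opening: 0.0005
finger_force: 21.4
```

```bash
python3 sweep.py standby 1.57 1.57 .0195 1
```

```text
10.85 [ 0.50354205 -0.15761184  0.10327714] 169.82849576053883 [-40.5  14.4  26.9]
[0, -0.06, -0.01, -0.01, 0.0]
```

It is firmly blocked at 40 N, about 6 mm before my estimate. The pipe midline measurement had the same bias. I'll back off and check by camera.

Request:
{"fn": "play_rows", "kwargs": {
  "motion": [
    [[0,0.1,0,0,0],[0,0.3,0,0,0],[0,0.4,0,-0.3,0],[0,0.7,0,-0.8,0],[0,1,0,-1,0],[0,1,0,-1,0],[0,1,0,-1,0]]
  ]
}}

```text
t: 11.55
ee_pos: [0.4172, -0.1457, 0.2051]
tcp_rot: [[-0.984, 0.179, 0.003], [0.179, 0.984, -0.002], [-0.004, -0.001, -1.0]]
ft_force: [0.3, -0.3, -0.3]
opening: 0.0001
finger_force: 0.0
```

Request:
{"fn": "play_rows", "kwargs": {
  "motion": [
    [[0,0.2,0.4,0,0],[0,0.2,0.8,0,0],[0,0.2,1,0,0],[0,0.2,1,0,0],[0,0.2,1,0,0]]
  ]
}}

```text
t: 12.05
ee_pos: [0.4152, -0.0436, 0.203]
tcp_rot: [[-0.984, 0.177, -0.001], [0.177, 0.984, -0.0], [0.001, -0.0, -1.0]]
ft_force: [0.2, -0.3, -0.3]
opening: 0.0005
finger_force: 0.0
```

```bash
python3 look.py a3
```

```text
12.1 [ 0.4150726  -0.0441512   0.20310266] 169.73352331773134 [-0.36596073  0.52475866 -0.03542358] [-2.89694219e-01  1.69017346e-01  1.83236981e+00 -4.91633926e-04
  1.14115167e+00 -1.68110189e+00]
```

View pics/a3.png

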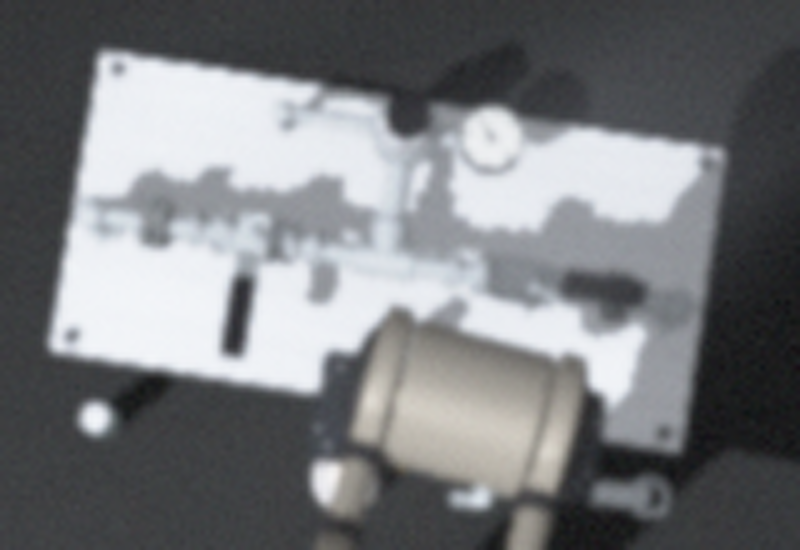

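The duty handle, (242,275)→(233,353), has the same slope as a closed handle. The standby handle, (562,283)→(642,293), lies along the pipe. Nothing has moved in view, though the arm hides vial_a and part of the leak bottle. The arm is clear, so I'm handing in.

```bash
python3 -c "
from cell import ctrl
print(ctrl.hand_in())"
```

```text
the job is handed in; nothing more can be done
None
```

I pushed the left (duty) valve closed to its stop, then the right (standby) valve open to its stop, and handed the job in at about 12 s. The last picture agrees with both handle positions, but the arm hid vial_a, and the hand-in gave no verdict.

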